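# Hold the dhoop grinder's lid at the pulse position

## Task

Fit the lid on the little cordless grinder that is used for dry dhoop flowers: drop its two lugs through the slots in the collar until the rim sits flush, then twist the lid clockwise (seen from above) against its spring to the half-way pulse mark, half of the turn to the lock. Finish while still gripping the lid and holding it there, so that the grinder keeps pulsing; do not let it go on into the lock click, and leave the diyas, the lota and the diya tray where they stand.

Things in the scene. Friction and masses are not known exactly. Their poses are not given: they have to be found in the camera images.
- grinder: cordless grinder without lid: white round housing, at most 124 mm across, fixed by suction feet. Origin: centre of its underside, z up. Its steel bayonet collar (110 mm outside) opens upward at the top. Two 22 mm wide slots break the collar's inward lip at the grinder's +x and -x. The bowl below is open 43 mm deep, a small blade at its bottom
- collar (a point): centre of the collar's top rim, 112 mm above the grinder's underside (the shoulder round it: 104 mm); axes as the grinder's. The mouth is 79 mm across inside the 4 mm thick lip, 95 mm across at the slots. The lid's flange sits flat on this rim; play 3 mm all round, 4 mm either side of each lug
- pulse_mark (a point): the pulse mark: a pair of small grey ribs on the grinder's shoulder, 58 mm from its axis, 35 degrees clockwise (from above) of the +x slot. A single broad rib marks each slot, three ribs at 70 degrees the lock; all marks are repeated on the opposite side. At the pulse position the lid's bar and ears point at the paired ribs
- lid: plastic bayonet lid, black with a grey finger bar on top, 90 to 140 g, loose, right way up on the trolley top. Origin: centre of its underside, z up. Tapered spigot, 58 mm across at the bottom, 73 mm from 12 mm up; flange 100 mm across, 24 to 29 mm up. Half a turn of the lid makes no difference. Fully in, its flange lies on the collar and its origin is 88 mm above the grinder's underside
- bar (a point): middle of the lid's upright finger bar, 46 mm above the lid's underside; axes as the lid's. The bar is 58 mm long along the lid's x, 18 mm thick along y, and stands from 29 to 63 mm above the underside
- lug (a point): outer end of the lid's +x lug, 44.5 mm from its axis; an equal lug is at -x. Each is 14 mm wide and lies 13 to 18 mm above the lid's underside, hidden under the flange; a 12 mm wide ear on the flange's edge (58 mm from the axis) shows where each lug is
- pulse_ring (a joint): turn of the sprung ring under the lip that the lugs push round (rad, clockwise). 0 until the lid is turned 0.11 rad, then the lid's turn less 0.11: 0.50 at the pulse position (lid at 35 degrees), 1.11 at the lock (70). The spring resists with 0.04 to 0.1 N m and turns a released lid back to the slots; past 58 degrees two sprung balls resist too, then click into the lugs and lock it
- diya0: clay diya, a shallow dish 60 mm in diameter and 22 mm high, one of six in a circle beyond the work; origin under its centre; leave alone
- diya1: another diya of the circle
- diya2: another diya of the circle
- diya3: another diya of the circle
- diya4: another diya of the circle
- diya5: another diya of the circle
- lota: round-bellied steel pot, 102 mm in diameter and 104 mm high, standing at the left; origin under its centre; leave alone
- tray: flat black silicone diya tray, 165 x 110 x 18 mm, on the right; origin under its centre; leave alone
Mind the look-alikes: they are no part of the job. Leave any white look-alike of the lid alone.

How it is judged:
By the outcome, as a careful person would: the job done as asked, in the order asked, and still so for the second after the job is handed in, while the arm keeps its last pose, push and grip.
It also fails if it takes over 48 s, if anything falls off the work surface, if the arm or the gripper's body presses on something with over 40 N, if the wrist force passes 120 N, or if a joint passes its speed limit or range.

## Robot

A 6-joint arm with a two-finger parallel gripper is mounted at the origin on the work surface. World frame = base frame: x ahead of the robot, y to its left, z up, the work surface at z = 0. Lengths are in m, angles in degrees, forces in N, time in s.
With the tool pointing down it reaches from about 0.25 to 0.85 m from the base axis. Payload 12.5 kg.
Tool frame: the origin (TCP) lies midway between the tips of the shut fingers; the grasp point (between the pads) lies 19 mm behind it; y points along the fingers, x is the direction in which the jaws open and shut, and the axes are right-handed (so a half turn about y gives the same grasp; the last joint's range is limited). The gripper opens to 93 mm and grips with 3 to 60 N. Pads are 15 mm wide; open, the fingers measure 128 mm over their backs; the gripper's body (75 mm by 188 mm) begins 65 mm behind the grasp point.
Start: joints at [-74.977, 20.094, 94.641, -0, 65.266, -4.847], TCP at [0.187, -0.517, 0.183] pointing down, gripper open.
Joint ranges: [-157.81, 157.81], [-45, 120.19], [0.68, 151.7], [-89.99, 269.99], [4.06, 180], [-164.3, 164.3]. Speed limits (degrees/s): [127.2, 127.2, 159.86, 180, 180, 180].

## Interface

Orientations are given as a 3x3 rotation matrix whose columns are the frame's x, y, z axes.
In Python, from cell import bot gives the robot as it stands. The module is installed in compiled form; this text tells all that it offers.
- The arm moves only by the tool move_arm, never from a script. Its argument "rows" is a list of rows, each an object with "slide": the shift along the tool's x, y, z in cm, a list of three; "spin": the turn about the tool's y in rad. A call has 1 to 12 rows; each row shifts and turns the pose as measured when the row begins, along the tool's axes as they then stand; what a row does not reach is not made up. A row lasts 1/10 s, in which the tool goes at most 50 mm and 8.59 degrees, less where a joint would pass 70% of its speed; a pose out of reach is approached as far as the arm can. A call is refused whole if a number of a shift passes 5 or a number of a turn 0.15, either way. A call with a gripper value outside its range is refused whole. "grip" is the closure, from -1 (fully open) to 1 (shut), set as the call begins (left out, the last holds). The fingers move at their own pace and stop on an object; "grip_force" is the grip in N (left out, the last holds). Time passes only in rows, so rows that do not move let the fingers close. It gives the time, the measured TCP pose, the force and the opening at its end, in the units of the state.
- bot.state(): the state, without advancing time (a new reading comes with each control period).
- bot.get_image(name): name is "side" or "top" or "wrist"; returns (picture, depth): 400x640x3 uint8, blue, green, red; 400x640 float32, m along the optical axis (not along the pixel's ray), 0 where there is no reading.
- bot.camera_params(name): a dict with "intrinsics" (3x3 intrinsics, pixels), "position" and "orientation" of the camera in the world. Camera axes: x right, y down, z forward; pixel columns grow to the right and rows downward; lengths in m; the calibration is good to about 2 mm. A picture is of the moment at which its call begins: read the wrist's pose just before it. camera_params takes no time and is no camera call; for the wrist camera it gives the pose at the moment of the call.
- bot.sign_off(): hands the job in, once; it reports no verdict.
The state is a dict: "t": time; "joints": joint angles; "joint_vel": joint speeds; "joint_efforts": joint torques, N m; "position": TCP position; "ee_rot": TCP orientation; "force": force on the tool from outside, world axes, zero at the start; "ft_torque": the same for the moment, N m; "width": opening from 0.0 (shut) to 1.0 (fully open).
Only numpy, scipy, OpenCV 4.12 (cv2) and the standard library are available. Lean on these libraries where they do the work, as an engineer would, in place of code of your own. Each camera call takes 0.05 s, during which the arm holds its last target. There are 200 camera calls.

## Working session

There is one attempt and no reset: what is moved stays moved. The work goes in short steps, Python scripts to look and compute and a tool call to move; the robot and the scene stay as the last step left them, time stands still between calls to the robot, and variables do not carry over. Pictures are saved under pics/ and viewed, about 8 in all and at most 12, crops included, and the job is handed in when it is done.

Besides the shell and the picture viewer there is one more tool, called after "Request:" as name(argument=value, ...), one argument or row to a line, values as JSON. move_arm: Moves the arm, as the interface text tells. Its arguments: {"type":"object","properties":{"rows":{"type":"array"},"grip":{"type":"number"},"grip_force":{"type":"number"}},"required":["rows"]}

```bash
mkdir -p pics; cat > h.py <<'E'
import numpy as np, cv2
from cell import bot
def ray(name_or_p,u,v):
    p=bot.camera_params(name_or_p) if isinstance(name_or_p,str) else name_or_p
    K=np.array(p["intrinsics"]);R=np.array(p["orientation"]);o=np.array(p["position"])
    d=R@np.linalg.inv(K)@np.array([u,v,1.0]);return o,d
def onz(p,u,v,z):
    o,d=ray(p,u,v);return o+d*(z-o[2])/d[2]
def atd(p,u,v,dep):
    o,d=ray(p,u,v);return o+d*dep
def proj(p,X):
    if isinstance(p,str):p=bot.camera_params(p)
    K=np.array(p["intrinsics"]);R=np.array(p["orientation"]);o=np.array(p["position"])
    c=K@(R.T@(np.array(X)-o));return c[:2]/c[2]
E
python3 - <<'E'
from h import *
for n in("top","side"):
    im,d=bot.get_image(n);cv2.imwrite(f"pics/{n}0.png",im);np.save(f"pics/{n}0.npy",d)
    p=bot.camera_params(n);print(n,np.round(p["position"],3),np.round(p["orientation"],3).tolist(),np.round(p["intrinsics"],1).tolist())
s=bot.state();print({k:np.round(v,3).tolist() for k,v in s.items()})
E
```

```text
top [0.402 0.017 1.091] [[-0.025, -0.983, 0.183], [-1.0, 0.027, 0.011], [-0.016, -0.182, -0.983]] [[363.6, 0.0, 317.9], [0.0, 363.6, 199.4], [0.0, 0.0, 1.0]]
side [-0.209  0.88   0.891] [[-0.754, -0.359, 0.55], [-0.657, 0.429, -0.62], [-0.014, -0.829, -0.56]] [[437.1, 0.0, 317.4], [0.0, 437.1, 202.1], [0.0, 0.0, 1.0]]
{'t': 0.1, 'joints': [-74.976, 20.12, 94.672, -0.001, 65.264, -4.847], 'joint_vel': [-0.034, -0.019, -0.01, -0.062, 0.056, -0.017], 'joint_efforts': [0.001, -49.803, -28.57, 0.07, 0.024, -0.0], 'position': [0.187, -0.517, 0.182], 'ee_rot': [[0.34, -0.0, 0.94], [-0.94, 0.001, 0.34], [-0.001, -1.0, 0.0]], 'force': [0.495, -0.463, -0.296], 'ft_torque': [-0.062, 0.04, -0.012], 'width': 1.001}
```

View pics/top0.png

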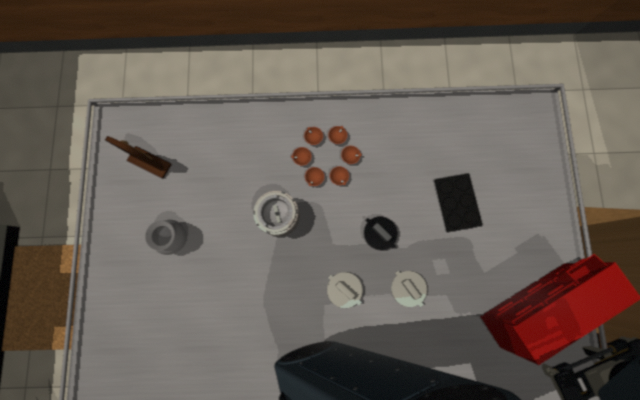

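View pics/side0.png

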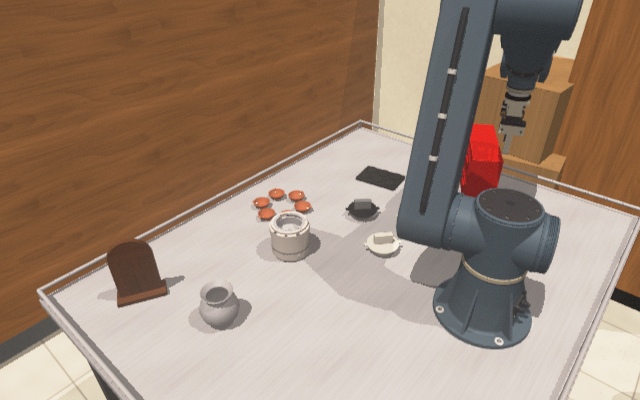

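The top view shows the black lid at about (381,232), the white look-alikes at (346,290) and (409,288), and the grinder at (276,213). The side view agrees: lid at (362,209), grinder at (290,235).

```bash
python3 - <<'E'
from h import *
im=cv2.imread("pics/top0.png");d=np.load("pics/top0.npy");p=bot.camera_params("top")
def cloud(u0,u1,v0,v1):
    P=[];
    for v in range(v0,v1):
        for u in range(u0,u1):
            if d[v,u]>0:P.append(np.r_[atd(p,u,v,d[v,u]),u,v,im[v,u]])
    return np.array(P)
L=cloud(355,408,208,258)
print("zq",np.percentile(L[:,2],[5,50,95,99]).round(4))
b=L[L[:,2]>.05];print("bar n",len(b),b[:,:3].mean(0).round(4),b[:,2].max())
c=b[:,:2]-b[:,:2].mean(0);w,V=np.linalg.eigh(c.T@c/len(c));print("bar dir",V[:,1],np.degrees(np.arctan2(V[1,1],V[0,1])),np.sqrt(w*12))
f=L[(L[:,2]>.018)&(L[:,2]<.04)];(c,r)=cv2.minEnclosingCircle(f[:,:2].astype(np.float32))[:2];print("flange",c,r,np.median(f[:,2]))
a=f[np.hypot(*(f[:,:2]-b[:,:2].mean(0)).T)>.053];print("ears",a[:,:3].round(3).tolist()[:12])
G=cloud(240,312,180,245)
r=G[(G[:,2]>.108)&(G[:,2]<.125)];(c,rr)=cv2.minEnclosingCircle(r[:,:2].astype(np.float32))[:2];print("collar",c,rr,np.median(r[:,2]),len(r))
# side view
ds=np.load("pics/side0.npy");q=bot.camera_params("side")
for n,(u0,u1,v0,v1) in dict(lid=(340,385,192,224),gr=(262,320,203,262)).items():
    P=np.array([atd(q,u,v,ds[v,u]) for v in range(v0,v1) for u in range(u0,u1) if ds[v,u]>0])
    for lo,hi in ((.05,.07),(.02,.04),(.108,.12)):
        s=P[(P[:,2]>lo)&(P[:,2]<hi)]
        if len(s)>5:print(n,lo,len(s),((s.min(0)+s.max(0))/2).round(4),(s.max(0)-s.min(0)).round(3))
cv2.imwrite("pics/crop1.png",np.hstack([cv2.resize(im[200:265,350:415],(400,400),interpolation=2),cv2.resize(im[180:245,244:309],(400,400),interpolation=2)]))
E
```

```text
zq [-0.0037  0.0007  0.0558  0.0635]
bar n 144 [ 0.4949 -0.1486  0.0611] 0.06765710340422215
bar dir [-0.74049331 -0.67206373] -137.7734552789809 [0.01934945 0.05670623]
flange (0.4947323203086853, -0.1493912786245346) 0.05700918287038803 0.028070352122760323
ears [[0.539, -0.114, 0.029], [0.537, -0.111, 0.027], [0.537, -0.114, 0.027], [0.534, -0.108, 0.027], [0.534, -0.111, 0.028], [0.531, -0.108, 0.025], [0.459, -0.189, 0.023], [0.458, -0.19, 0.033], [0.456, -0.185, 0.03], [0.456, -0.188, 0.028], [0.456, -0.19, 0.032], [0.453, -0.182, 0.028]]
collar (0.5515762567520142, 0.14719362556934357) 0.05738348886370659 0.11098193818766044 527
lid 0.05 93 [ 0.4976 -0.1458  0.0575] [0.052 0.044 0.014]
lid 0.02 315 [ 0.4958 -0.1466  0.0301] [0.098 0.099 0.02 ]
gr 0.05 222 [0.5428 0.1599 0.0601] [0.095 0.099 0.02 ]
gr 0.02 242 [0.6362 0.0766 0.0298] [0.283 0.267 0.019]
gr 0.108 259 [0.5549 0.1494 0.111 ] [0.108 0.112 0.006]
```

View pics/crop1.png

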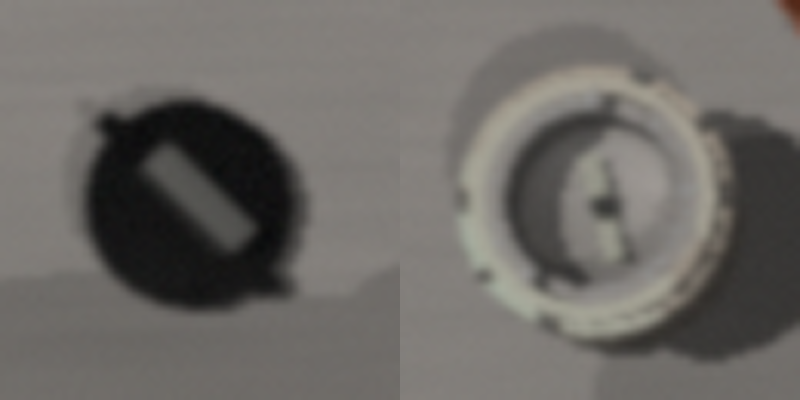

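The crop shows the lid bar and ears at about 43° in world. The collar slots are at crop (608,100) and (542,280), so the slot axis is at about -20°. Before setting out I'll check how high the red thing stands.

```bash
python3 - <<'E'
from h import *
im=cv2.imread("pics/top0.png").astype(int);d=np.load("pics/top0.npy");p=bot.camera_params("top")
m=(im[:,:,2]>100)&(im[:,:,1]<50)&(np.arange(640)[None]>450)&(d>0)
P=np.array([atd(p,u,v,d[v,u]) for v,u in np.argwhere(m)]);print(P.min(0),P.max(0))
E
```

```text
[ 0.14360089 -1.05184415 -0.4158844 ] [ 0.41648149 -0.42494665  0.19484866]
```

Request:
move_arm(
  rows=[
    {"slide":[0,-5,0],"spin":0},
    {"slide":[0,-5,0],"spin":0},
    {"slide":[0,-5,0],"spin":0},
    {"slide":[0,-5,0],"spin":0},
    {"slide":[-2.4,0,4.1],"spin":0},
    {"slide":[-2.4,0,4.1],"spin":0},
    {"slide":[-2.4,0,4.1],"spin":0},
    {"slide":[-2.4,0,4.1],"spin":0},
    {"slide":[-2.4,0,4.1],"spin":0},
    {"slide":[-2.4,0,4.1],"spin":0},
    {"slide":[-2.4,0,4.1],"spin":0},
    {"slide":[-2.4,0,4.1],"spin":0},
  ],
  grip=-1,
)

```text
t: 1.3
position: [0.435, -0.2168, 0.3869]
ee_rot: [[0.331, -0.002, 0.944], [-0.944, 0.007, 0.331], [-0.007, -1.0, 0.001]]
force: [0.5, -1.1, 0.3]
width: 1.003
```

```bash
python3 - <<'E'
from h import *
s=bot.state();print({k:np.round(s[k],3).tolist() for k in("t","position","ee_rot","joints")})
p=bot.camera_params("wrist");print(np.round(p["position"],3),np.round(p["orientation"],3).tolist(),np.array(p["intrinsics"])[0,0])
T=np.array(s["position"]);R=np.array(s["ee_rot"])
print("cam in tool",(R.T@(np.array(p["position"])-T)).round(3),(R.T@np.array(p["orientation"])).round(2).tolist())
for X in([.495,-.148,.063],[.553,.148,.112]):print(proj(p,X))
E
```

```text
{'t': 1.3, 'position': [0.435, -0.217, 0.387], 'ee_rot': [[0.331, -0.002, 0.944], [-0.944, 0.007, 0.331], [-0.007, -1.0, 0.001]], 'joints': [-32.165, 5.616, 84.696, 0.291, 89.985, 38.491]}
[ 0.511 -0.192  0.588] [[0.33, -0.904, -0.271], [-0.944, -0.319, -0.087], [-0.007, 0.284, -0.959]] 296.7874875056058
cam in tool [-0.    -0.201  0.08 ] [[1.0, -0.0, -0.0], [0.0, -0.28, 0.96], [-0.0, -0.96, -0.28]]
[297.11247336 114.94079702]
[105.74375798   1.40880422]
```

Request:
move_arm(
  rows=[
    {"slide":[0,0,0],"spin":-0.14},
    {"slide":[0,0,0],"spin":-0.14},
    {"slide":[0,0,0],"spin":-0.14},
    {"slide":[-2.6,1.2,4.1],"spin":0},
    {"slide":[-2.6,1.2,4.1],"spin":0},
    {"slide":[-2.6,1.2,4.1],"spin":0},
    {"slide":[-2.6,1.2,4.1],"spin":0},
    {"slide":[-2.6,1.2,4.1],"spin":0},
    {"slide":[-2.6,1.2,4.1],"spin":0},
    {"slide":[-2.6,1.2,4.1],"spin":0},
    {"slide":[0,0,0],"spin":0},
  ],
)

```text
t: 2.4
position: [0.5122, 0.1242, 0.3007]
ee_rot: [[0.703, -0.007, 0.711], [-0.711, 0.008, 0.703], [-0.011, -1.0, 0.001]]
force: [0.1, -0.8, 0.9]
width: 0.999
```

```bash
python3 - <<'E'
from h import *
import pickle
s=bot.state();p=bot.camera_params("wrist");im,d=bot.get_image("wrist")
pickle.dump((s,p,im,d),open("pics/w1.pkl","wb"))
print(s["position"],np.round(s["ee_rot"],3).tolist())
u,v=proj(p,[.553,.148,.112]);print(u,v)
cv2.imwrite("pics/w1.png",im)
P=[np.r_[atd(p,u,v,d[v,u])] for v in range(0,400,2) for u in range(0,640,2) if d[v,u]>0]
P=np.array(P);P=P[np.hypot(P[:,0]-.553,P[:,1]-.148)<.075]
r=P[(P[:,2]>.108)&(P[:,2]<.117)];print("collar",cv2.minEnclosingCircle(r[:,:2].astype(np.float32)),np.median(r[:,2]),len(r))
E
```

```text
[0.51218433 0.12423418 0.30074456] [[0.703, -0.007, 0.711], [-0.711, 0.008, 0.703], [-0.011, -1.0, 0.001]]
332.787125756444 142.17714694681507
collar ((0.5562871694564819, 0.14565853774547577), 0.05496015399694443) 0.1109058012912994 644
```

View pics/w1.png

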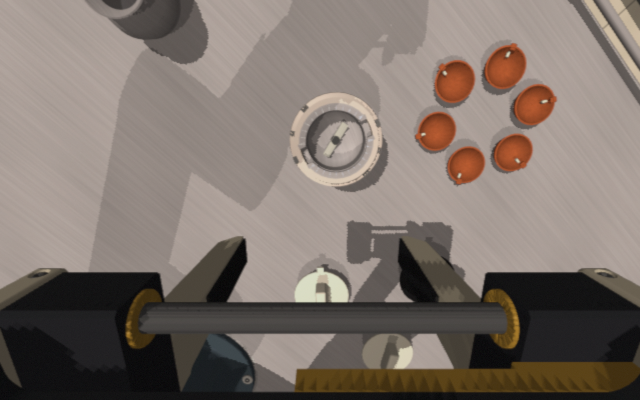

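The grinder is in view at (336,140). Depth gives a collar radius of 55 mm and a height of 111 mm, as the text says. Next, an enlarged crop for the slots and ribs.

```bash
python3 - <<'E'
from h import *
import pickle
s,p,im,d=pickle.load(open("pics/w1.pkl","rb"))
# rectified top-down at z=.112 : north = +x up, left=+y ; 150mm -> 600px
c=np.array([.5563,.1457])
N=600;g=np.zeros((N,N,2),np.float32)
K=np.array(p["intrinsics"]);R=np.array(p["orientation"]);o=np.array(p["position"])
ii,jj=np.mgrid[0:N,0:N]
X=np.stack([c[0]+(300-ii)/4000,c[1]+(300-jj)/4000,np.full((N,N),.112)],-1)-o
q=X@R@K.T;mp=(q[...,:2]/q[...,2:]).astype(np.float32)
r=cv2.remap(im,mp[...,0],mp[...,1],cv2.INTER_CUBIC)
for a in range(0,360,30):
    t=np.radians(a);cv2.putText(r,str(a),(int(300-270*np.sin(t))-12,int(300-270*np.cos(t))+5),0,.4,(0,0,255),1)
cv2.imwrite("pics/rect1.png",r)
E
```

```text
(no output)
```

View pics/rect1.png

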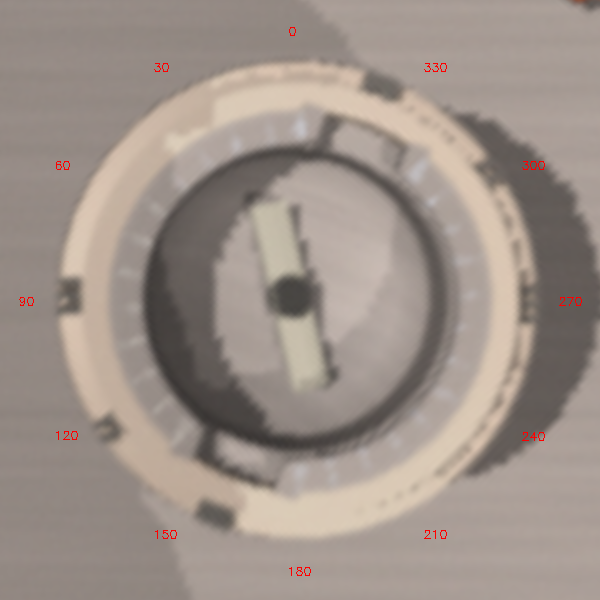

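Broad ribs at (382,84) and (216,516), ribs in pairs at (107,428), triple ribs at (70,296) and (527,302). Together they put the slot axis at -21.0° and the pulse mark at -56°. The collar centre is (0.556, 0.146). Now the lid.

Request:
move_arm(
  rows=[
    {"slide":[2.8,0.8,-4.1],"spin":0},
    {"slide":[2.8,0.8,-4.1],"spin":0},
    {"slide":[2.8,0.8,-4.1],"spin":0},
    {"slide":[2.8,0.8,-4.1],"spin":0},
    {"slide":[2.8,0.8,-4.1],"spin":0},
    {"slide":[2.8,0.8,-4.1],"spin":0},
    {"slide":[0,0,0],"spin":0},
  ],
)

```text
t: 3.15
position: [0.4521, -0.1744, 0.2529]
ee_rot: [[0.703, -0.004, 0.712], [-0.711, 0.006, 0.703], [-0.007, -1.0, 0.001]]
force: [-0.2, 0.2, 0.7]
width: 0.998
```

```bash
python3 - <<'E'
from h import *
import pickle
s=bot.state();p=bot.camera_params("wrist");im,d=bot.get_image("wrist")
pickle.dump((s,p,im,d),open("pics/w2.pkl","wb"))
print(s["position"],np.round(s["ee_rot"],3).tolist())
P=np.array([np.r_[atd(p,u,v,d[v,u])] for v in range(0,400) for u in range(0,640) if d[v,u]>0])
P=P[np.hypot(P[:,0]-.495,P[:,1]+.148)<.075]
r=P[(P[:,2]>.024)&(P[:,2]<.035)];print("flange",cv2.minEnclosingCircle(r[:,:2].astype(np.float32)),np.median(r[:,2]),len(r))
b=P[(P[:,2]>.058)&(P[:,2]<.068)];R=cv2.minAreaRect((b[:,:2]*1000).astype(np.float32));print("bar",R,np.median(b[:,2]),len(b))
c=b[:,:2]-b[:,:2].mean(0);w,V=np.linalg.eigh(c.T@c);print(b.mean(0),np.degrees(np.arctan(V[1,1]/V[0,1])))
N=600;cc=np.array([.495,-.148])
K=np.array(p["intrinsics"]);Rm=np.array(p["orientation"]);o=np.array(p["position"])
ii,jj=np.mgrid[0:N,0:N]
X=np.stack([cc[0]+(300-ii)/4000,cc[1]+(300-jj)/4000,np.full((N,N),.029)],-1)-o
q=X@Rm@K.T;mp=(q[...,:2]/q[...,2:]).astype(np.float32)
cv2.imwrite("pics/rect2.png",cv2.remap(im,mp[...,0],mp[...,1],cv2.INTER_CUBIC))
E
```

```text
[ 0.45210293 -0.17435492  0.25285224] [[0.703, -0.004, 0.712], [-0.711, 0.006, 0.703], [-0.007, -1.0, 0.001]]
flange ((0.4997570216655731, -0.15309417247772217), 0.05806998908519745) 0.028173066207029862 3461
bar ((498.18389892578125, -151.53170776367188), (56.75574493408203, 18.012876510620117), 42.80117416381836) 0.06190462393236831 614
[ 0.4987023  -0.15092669  0.06185567] 42.58725529237854
```

View pics/rect2.png

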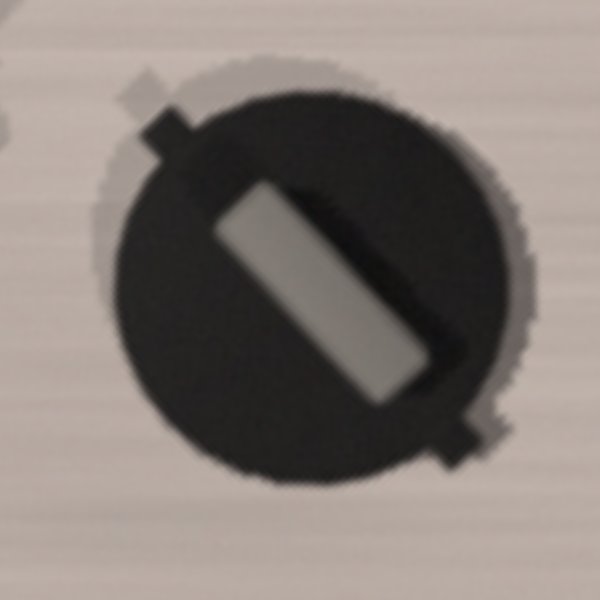

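The lid shows its centre at rect (312,288), which is world (0.498,-0.151). Its bar lies at 43°, with the top at 62 mm (text: 63). I'll move above it.

Request:
move_arm(
  rows=[
    {"slide":[1.6,0,4.9],"spin":0.03},
    {"slide":[0,4,0],"spin":0},
    {"slide":[0,4,0],"spin":0},
    {"slide":[0,4,0],"spin":0},
    {"slide":[0,0,0],"spin":0},
    {"slide":[0,0,0],"spin":0},
  ],
)

```text
t: 3.8
position: [0.502, -0.1482, 0.1352]
ee_rot: [[0.679, 0.004, 0.734], [-0.734, 0.003, 0.679], [0.0, -1.0, 0.005]]
force: [-0.4, -0.6, 0.3]
width: 0.999
```

Request:
move_arm(
  rows=[
    {"slide":[-0.1,2,-0.5],"spin":0},
    {"slide":[0,3,0],"spin":0},
    {"slide":[0,3,0],"spin":0},
    {"slide":[0,1.4,0],"spin":0},
    {"slide":[0,0,0],"spin":0},
    {"slide":[0,0,0],"spin":0},
  ],
)

```text
t: 4.4
position: [0.5063, -0.1531, 0.0522]
ee_rot: [[0.679, 0.022, 0.733], [-0.734, -0.004, 0.68], [0.018, -1.0, 0.014]]
force: [0.9, 0.2, -0.2]
width: 0.997
```

Request:
move_arm(
  rows=[
    {"slide":[-0.4,0.8,-0.3],"spin":0},
    {"slide":[-0.3,0.8,-0.2],"spin":0},
    {"slide":[0,0,0],"spin":0},
    {"slide":[0,0,0],"spin":0},
  ],
)

```text
t: 4.8
position: [0.4994, -0.152, 0.0383]
ee_rot: [[0.679, 0.027, 0.733], [-0.734, -0.006, 0.68], [0.022, -1.0, 0.016]]
force: [-0.2, 0.6, -0.5]
width: 0.998
```

Request:
move_arm(
  rows=[
    {"slide":[-0.1,0.3,0],"spin":0},
    {"slide":[0,0,0],"spin":0},
  ],
)

```text
t: 5.0
position: [0.4989, -0.1513, 0.0354]
ee_rot: [[0.679, 0.027, 0.733], [-0.734, -0.006, 0.68], [0.023, -1.0, 0.016]]
force: [0.2, 0.6, 0.7]
width: 0.998
```

Request:
move_arm(
  rows=[
    {"slide":[0,0,0],"spin":0},
    {"slide":[0,0,0],"spin":0},
    {"slide":[0,0,0],"spin":0},
    {"slide":[0,0,0],"spin":0},
    {"slide":[0,0,0],"spin":0},
    {"slide":[0,0,0],"spin":0},
    {"slide":[0,0,0],"spin":0},
  ],
  grip=1,
  grip_force=40,
)

```text
t: 5.7
position: [0.4993, -0.1514, 0.0356]
ee_rot: [[0.679, 0.027, 0.733], [-0.734, -0.006, 0.68], [0.023, -1.0, 0.016]]
force: [1.3, 0.4, -0.1]
width: 0.449
```

Still closing.

Request:
move_arm(
  rows=[
    {"slide":[0,0,0],"spin":0},
    {"slide":[0,0,0],"spin":0},
    {"slide":[0,0,0],"spin":0},
    {"slide":[0,0,0],"spin":0},
    {"slide":[0,0,0],"spin":0},
    {"slide":[0,0,0],"spin":0},
  ],
)

```text
t: 6.3
position: [0.4993, -0.1514, 0.0356]
ee_rot: [[0.679, 0.027, 0.733], [-0.734, -0.006, 0.68], [0.023, -1.0, 0.016]]
force: [0.1, 0.3, 0.2]
width: 0.003
```

The gripper shut to 0.003, so it missed the bar. I'll look.

```bash
python3 - <<'E'
from h import *
import pickle
s=bot.state();p=bot.camera_params("wrist");im,d=bot.get_image("wrist");q=bot.camera_params("side");sd,ds=bot.get_image("side")
pickle.dump((s,p,im,d),open("pics/w3.pkl","wb"))
u,v=map(int,proj(q,[.498,-.151,.05]));
cv2.imwrite("pics/v3.png",np.hstack([cv2.resize(im[150:400,120:520],(480,300)),cv2.resize(sd[v-50:v+50,u-50:u+50],(300,300),interpolation=2)]))
print(s["position"],s["joints"],s["width"],u,v)
tp,dt=bot.get_image("top");P=bot.camera_params("top");cv2.imwrite("pics/top3.png",tp)
E
```

```text
[ 0.49926288 -0.15138687  0.03557024] [-22.14935622  28.24936574 106.85406159   0.40424853  43.31316717
  24.74739943] 0.0033621799404844445 362 202
```

View pics/v3.png

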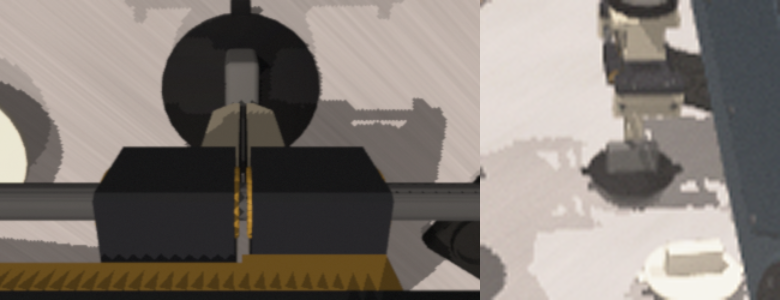

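The fingers have shut just behind the bar's near end. I'll check whether the lid moved or the tool offset is wrong.

```bash
python3 - <<'E'
from h import *
import pickle
s,p,im,d=pickle.load(open("pics/w3.pkl","rb"))
T=np.array(s["position"]);R=np.array(s["ee_rot"])
print("cam in tool",(R.T@(np.array(p["position"])-T)).round(4),(R.T@np.array(p["orientation"])).round(3).tolist())
v,u=np.mgrid[0:400,0:640];ok=d>0
o=np.array(p["position"]);Kc=np.linalg.inv(np.array(p["intrinsics"]))
rays=np.stack([u,v,np.ones_like(u)],-1)@Kc.T@np.array(p["orientation"]).T
P=(o+rays*d[...,None])[ok]
Q=P[np.hypot(P[:,0]-.51,P[:,1]+.14)<.1]
f=Q[(Q[:,2]>.022)&(Q[:,2]<.034)];print("flange pts",f.min(0),f.max(0),len(f))
b=Q[(Q[:,2]>.057)&(Q[:,2]<.067)];print("z.06 pts",b.min(0),b.max(0),b.mean(0),len(b))
# in tool frame
t=(P-T)@R
n=t[(abs(t[:,0])<.012)&(t[:,1]>-.12)&(t[:,1]<.06)&(abs(t[:,2])<.1)]
for y0 in np.arange(-.11,.05,.01):
    k=n[(n[:,1]>=y0)&(n[:,1]<y0+.01)]
    if len(k):print(round(y0,2),len(k),"z",k[:,2].min().round(3),k[:,2].max().round(3))
# flange fit
m=f-0;c=cv2.minEnclosingCircle(m[:,:2].astype(np.float32));print(c)
print("TCP px",proj(p,T),"grasp px",proj(p,T-.019*R[:,1]),"old bar ctr px",proj(p,[.498,-.151,.063]))
E
```

```text
cam in tool [ 0.     -0.2014  0.08  ] [[1.0, -0.001, -0.0], [-0.0, -0.285, 0.959], [-0.001, -0.959, -0.285]]
flange pts [ 0.44831639 -0.20083447  0.02438821] [ 0.54750434 -0.10156975  0.03375506] 9129
z.06 pts [ 0.49579435 -0.15457629  0.05702209] [ 0.52400347 -0.12646521  0.06417389] [ 0.5111862  -0.13893639  0.06174497] 1015
-0.11 10 z -0.008 -0.006
-0.1 58 z 0.005 0.01
-0.09 124 z 0.007 0.01
-0.08 480 z -0.007 0.011
-0.07 440 z 0.006 0.011
-0.06 355 z 0.008 0.011
-0.05 304 z 0.008 0.011
-0.04 86 z 0.008 0.01
-0.03 1033 z 0.004 0.029
-0.02 91 z 0.026 0.029
-0.01 94 z 0.025 0.029
-0.0 1441 z -0.01 0.057
0.01 8 z 0.047 0.056
0.03 2085 z -0.085 0.1
0.04 1 z 0.099 0.099
((0.501301109790802, -0.14773133397102356), 0.05329645052552223)
TCP px [322.13593709 229.13721654] grasp px [322.14009957 239.70932652] old bar ctr px [321.34281919 245.38750891]
```

View pics/top3.png

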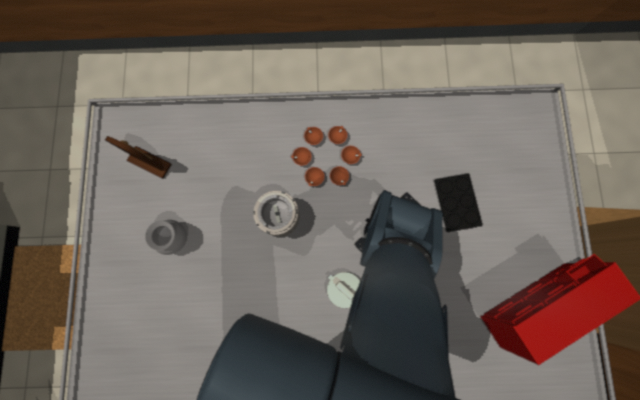

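```bash
python3 - <<'E'
from h import *
import pickle
for n in("w1","w2","w3"):
    s,p,im,d=pickle.load(open(f"pics/{n}.pkl","rb"))
    T=np.array(s["position"]);R=np.array(s["ee_rot"])
    v,u=np.mgrid[0:400,0:640]
    rays=np.stack([u,v,np.ones_like(u)],-1)@np.linalg.inv(np.array(p["intrinsics"])).T@np.array(p["orientation"]).T
    t=(np.array(p["position"])+rays*d[...,None]-T)@R; t[d<=0]=9
    k=(abs(t[...,2])<.03)&(abs(t[...,0])<.09)&(t[...,1]<.02)&(t[...,1]>-.15)
    q=t[k];print(n)
    for y0 in np.arange(-.10,.01,.01):
        w=q[(q[:,1]>=y0)&(q[:,1]<y0+.01)]
        if len(w):print(round(y0,2),len(w),"x",w[:,0].min().round(3),w[:,0].max().round(3),"min|x|",abs(w[:,0]).min().round(3),"z",w[:,2].min().round(3),w[:,2].max().round(3))
s=bot.state();im,d=pickle.load(open("pics/w3.pkl","rb"))[2:]
t0=cv2.resize(im[215:300,280:360],None,fx=6,fy=6,interpolation=cv2.INTER_NEAREST)
sd,_=bot.get_image("side");sd=cv2.resize(sd[150:240,315:405],(510,510),interpolation=cv2.INTER_CUBIC)
cv2.imwrite("pics/z3.png",np.hstack([cv2.resize(t0,(288,306)),cv2.resize(sd,(306,306))]))
E
```

```text
w1
-0.1 1309 x -0.064 0.064 min|x| 0.046 z -0.01 0.011
-0.09 1251 x -0.063 0.063 min|x| 0.046 z -0.004 0.011
-0.08 1144 x -0.063 0.063 min|x| 0.046 z -0.008 0.011
-0.07 922 x -0.061 0.062 min|x| 0.046 z -0.008 0.011
-0.06 740 x -0.06 0.061 min|x| 0.046 z -0.007 0.011
-0.05 609 x -0.061 0.061 min|x| 0.046 z -0.007 0.01
-0.04 193 x -0.056 0.055 min|x| 0.046 z -0.008 0.01
w2
-0.1 1321 x -0.063 0.064 min|x| 0.045 z -0.009 0.011
-0.09 1244 x -0.063 0.063 min|x| 0.046 z -0.004 0.011
-0.08 1159 x -0.062 0.063 min|x| 0.046 z -0.008 0.011
-0.07 919 x -0.062 0.062 min|x| 0.046 z -0.007 0.011
-0.06 743 x -0.06 0.061 min|x| 0.046 z -0.007 0.011
-0.05 608 x -0.061 0.061 min|x| 0.046 z -0.007 0.01
-0.04 188 x -0.056 0.056 min|x| 0.046 z -0.007 0.01
w3
-0.1 58 x -0.002 0.002 min|x| 0.0 z 0.005 0.01
-0.09 124 x -0.002 0.003 min|x| 0.0 z 0.007 0.01
-0.08 615 x -0.016 0.016 min|x| 0.0 z -0.007 0.011
-0.07 565 x -0.015 0.016 min|x| 0.0 z 0.006 0.011
-0.06 442 x -0.015 0.015 min|x| 0.0 z 0.008 0.011
-0.05 351 x -0.015 0.015 min|x| 0.0 z 0.008 0.011
-0.04 86 x -0.008 0.01 min|x| 0.0 z 0.008 0.01
-0.03 1033 x -0.009 0.008 min|x| 0.0 z 0.004 0.029
-0.02 91 x -0.009 0.008 min|x| 0.0 z 0.026 0.029
-0.01 94 x -0.01 0.008 min|x| 0.0 z 0.025 0.029
-0.0 6688 x -0.051 0.048 min|x| 0.0 z -0.03 0.03
```

View pics/z3.png

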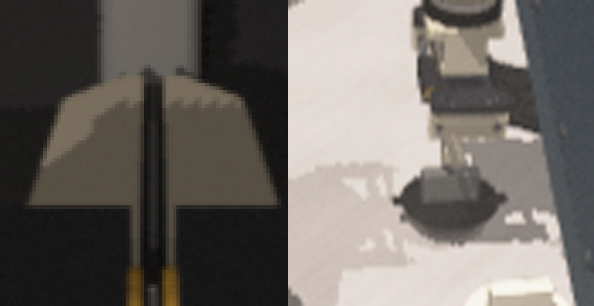

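The depth data explain it. The lid has not moved, still at (0.498,-0.151). The finger tips really end about 37 mm short of the reported TCP, so they closed some 10 mm above the bar. I'll open and descend about 36 mm, watching the force.

Request:
move_arm(
  rows=[
    {"slide":[0,0,0],"spin":0},
    {"slide":[0,0,0],"spin":0},
    {"slide":[0,0,0],"spin":0},
    {"slide":[0,0,0],"spin":0},
    {"slide":[0,0,0],"spin":0},
    {"slide":[0,0,0],"spin":0},
    {"slide":[0,0,0],"spin":0},
    {"slide":[0,0,0],"spin":0},
  ],
  grip=-1,
)

```text
t: 7.3
position: [0.4993, -0.1514, 0.0356]
ee_rot: [[0.679, 0.027, 0.733], [-0.733, -0.006, 0.68], [0.023, -1.0, 0.016]]
force: [0.4, 0.0, 0.6]
width: 0.648
```

Request:
move_arm(
  rows=[
    {"slide":[0,0.8,0],"spin":0},
    {"slide":[0,0.8,0],"spin":0},
    {"slide":[0,0.8,0],"spin":0},
    {"slide":[0,0.5,0],"spin":0},
    {"slide":[0,0,0],"spin":0},
  ],
)

```text
t: 7.8
position: [0.4997, -0.1514, 0.0033]
ee_rot: [[0.679, 0.026, 0.733], [-0.734, -0.006, 0.68], [0.022, -1.0, 0.016]]
force: [-0.5, 0.2, -0.4]
width: 0.994
```

Request:
move_arm(
  rows=[
    {"slide":[0,0.4,-0.1],"spin":0},
    {"slide":[0,0,0],"spin":0},
  ],
)

```text
t: 8.0
position: [0.4989, -0.1521, -0.0012]
ee_rot: [[0.679, 0.026, 0.733], [-0.733, -0.005, 0.68], [0.022, -1.0, 0.015]]
force: [-0.9, 0.1, -0.4]
width: 1.003
```

Request:
move_arm(
  rows=[
    {"slide":[0,0,0],"spin":0},
    {"slide":[0,0,0],"spin":0},
    {"slide":[0,0,0],"spin":0},
    {"slide":[0,0,0],"spin":0},
    {"slide":[0,0,0],"spin":0},
    {"slide":[0,0,0],"spin":0},
    {"slide":[0,0,0],"spin":0},
    {"slide":[0,0,0],"spin":0},
    {"slide":[0,0,0],"spin":0},
    {"slide":[0,0,0],"spin":0},
    {"slide":[0,0,0],"spin":0},
    {"slide":[0,0,0],"spin":0},
  ],
  grip=1,
  grip_force=40,
)

```text
t: 9.2
position: [0.4991, -0.152, -0.0001]
ee_rot: [[0.679, 0.027, 0.733], [-0.734, -0.005, 0.68], [0.022, -1.0, 0.016]]
force: [-0.2, -0.2, 1.2]
width: 0.189
```

Gripped: 0.189 × 93 mm = 17.6 mm, which matches the bar. The reported TCP now coincides with the lid's origin. Lift and carry.

Request:
move_arm(
  rows=[
    {"slide":[0,-3,0],"spin":0},
    {"slide":[0,-4,0],"spin":0},
    {"slide":[0,-4,0],"spin":0},
    {"slide":[0,-4,0],"spin":0},
    {"slide":[0,-4,0],"spin":0},
    {"slide":[-2.2,0,3.0],"spin":0},
    {"slide":[-2.2,0,3.0],"spin":0},
    {"slide":[-2.2,0,3.0],"spin":0},
    {"slide":[-2.2,0,3.0],"spin":0},
    {"slide":[-2.2,0,3.0],"spin":0},
    {"slide":[-2.2,0,3.0],"spin":0},
    {"slide":[0,0,0],"spin":0},
  ],
)

```text
t: 10.4
position: [0.5372, 0.0753, 0.1966]
ee_rot: [[0.676, 0.027, 0.736], [-0.736, -0.005, 0.677], [0.022, -1.0, 0.016]]
force: [0.1, 0.6, -0.5]
width: 0.184
```

Request:
move_arm(
  rows=[
    {"slide":[0,0,0],"spin":-0.14},
    {"slide":[0,0,0],"spin":-0.14},
    {"slide":[0,0,0],"spin":-0.14},
    {"slide":[0,0,0],"spin":-0.14},
    {"slide":[0,0,0],"spin":-0.14},
    {"slide":[0,0,0],"spin":-0.14},
    {"slide":[0,0,0],"spin":-0.14},
    {"slide":[0,0,0],"spin":-0.14},
    {"slide":[0,0,0],"spin":-0.14},
    {"slide":[0,0,0],"spin":-0.14},
    {"slide":[0,0,0],"spin":-0.14},
    {"slide":[0,0,0],"spin":0},
  ],
)

```text
t: 11.6
position: [0.5347, 0.0698, 0.1932]
ee_rot: [[0.715, 0.022, -0.699], [0.699, -0.008, 0.715], [0.01, -1.0, -0.021]]
force: [-0.2, 0.0, -1.2]
width: 0.191
```

Request:
move_arm(
  rows=[
    {"slide":[2.3,0,1.3],"spin":0},
    {"slide":[2.3,0,1.3],"spin":0},
    {"slide":[2.2,0,1.3],"spin":0},
    {"slide":[0,0,0],"spin":0},
    {"slide":[0,0,0],"spin":-0.14},
    {"slide":[0,0,0],"spin":-0.14},
    {"slide":[0,0,0],"spin":-0.1},
    {"slide":[0,0,0],"spin":0},
    {"slide":[0,0,0],"spin":0},
  ],
)

```text
t: 12.5
position: [0.556, 0.1417, 0.1914]
ee_rot: [[0.429, 0.019, -0.903], [0.903, -0.01, 0.429], [-0.001, -1.0, -0.022]]
force: [0.2, 0.3, -1.4]
width: 0.189
```

Request:
move_arm(
  rows=[
    {"slide":[0.4,0,0.2],"spin":-0.08},
    {"slide":[0,0,0],"spin":0},
    {"slide":[0,0,0],"spin":0},
  ],
)

```text
t: 12.8
position: [0.5557, 0.1448, 0.1913]
ee_rot: [[0.366, 0.019, -0.931], [0.931, -0.011, 0.366], [-0.003, -1.0, -0.021]]
force: [-0.6, -0.0, -0.5]
width: 0.193
```

```bash
cat > lid.py <<'E'
from h import *
import pickle,sys
s=bot.state();p=bot.camera_params("wrist");im,d=bot.get_image("wrist")
pickle.dump((s,p,im,d),open(f"pics/{sys.argv[1]}.pkl","wb"));cv2.imwrite(f"pics/{sys.argv[1]}.png",im)
T=np.array(s["position"]);R=np.array(s["ee_rot"])
v,u=np.mgrid[0:400,0:640]
rays=np.stack([u,v,np.ones_like(u)],-1)@np.linalg.inv(np.array(p["intrinsics"])).T@np.array(p["orientation"]).T
W=np.array(p["position"])+rays*d[...,None];t=(W-T)@R;t[d<=0]=9
h=np.hypot(t[...,0],t[...,2])
k=(h<.065)&(t[...,1]<-.018)&(t[...,1]>-.04)&(im.max(-1)<90)
f=t[k];A=np.c_[f[:,0],f[:,2],np.ones(len(f))];c=np.linalg.lstsq(A,f[:,1],rcond=None)[0]
ok=abs(A@c-f[:,1])<.002;c=np.linalg.lstsq(A[ok],f[ok,1],rcond=None)[0];f=f[ok]
print("flange plane in tool: dy/dx,dy/dz,y0",c.round(4),len(f))
n=R@np.array([c[0],-1,c[1]]);print("lid up in world",(n/np.linalg.norm(n)).round(4))
print("x range",f[:,0].min().round(4),f[:,0].max().round(4),"z max",f[:,2].max().round(4))
e=f[np.hypot(f[:,0],f[:,2])>.054];print("ear pts mean (x,z)",e[:,[0,2]].mean(0) if len(e) else None,len(e))
print(T.round(4),R.round(3).tolist(),np.round(s["force"],1),np.round(s["ft_torque"],2),s["t"],s["width"])
E
python3 lid.py w4
```

```text
flange plane in tool: dy/dx,dy/dz,y0 [ 0.0069  0.0169 -0.0286] 9619
lid up in world [-0.0318  0.0234  0.9992]
x range -0.0489 0.0493 z max 0.0572
ear pts mean (x,z) [0.00059806 0.05555626] 123
[0.5557 0.1448 0.1913] [[0.366, 0.019, -0.931], [0.931, -0.011, 0.366], [-0.003, -1.0, -0.021]] [-0.6 -0.  -0.5] [ 0.05 -0.14 -0.01] 12.8 0.19277101804430066
```

Request:
move_arm(
  rows=[
    {"slide":[0,0.3,0],"spin":0},
    {"slide":[0,0.3,0],"spin":0},
    {"slide":[0,0.3,0],"spin":0},
    {"slide":[0,0.3,0],"spin":0},
    {"slide":[0,0.3,0],"spin":0},
    {"slide":[0,0.3,0],"spin":0},
    {"slide":[0,0.3,0],"spin":0},
    {"slide":[0,0.3,0],"spin":0},
    {"slide":[0,0.3,0],"spin":0},
    {"slide":[0,0.3,0],"spin":0},
    {"slide":[0,0.3,0],"spin":0},
    {"slide":[0,0.3,0],"spin":0},
  ],
)

```text
t: 14.05
position: [0.5564, 0.1441, 0.152]
ee_rot: [[0.371, 0.019, -0.929], [0.929, -0.011, 0.37], [-0.003, -1.0, -0.021]]
force: [0.4, -0.4, -1.6]
width: 0.19
```

Request:
move_arm(
  rows=[
    {"slide":[0.2,0.5,0.1],"spin":0},
    {"slide":[0,0.7,0],"spin":0},
    {"slide":[0,0.7,0],"spin":0},
    {"slide":[0,0.7,0],"spin":0},
    {"slide":[0,0.7,0],"spin":0},
    {"slide":[0,0.7,0],"spin":0},
    {"slide":[0,0.6,0],"spin":0},
    {"slide":[0,0,0],"spin":0},
  ],
)

```text
t: 14.85
position: [0.5565, 0.1458, 0.1007]
ee_rot: [[0.371, 0.017, -0.929], [0.929, -0.011, 0.37], [-0.004, -1.0, -0.02]]
force: [0.2, 0.4, -0.2]
width: 0.193
```

```bash
python3 lid.py w5
```

```text
flange plane in tool: dy/dx,dy/dz,y0 [ 0.0067  0.0175 -0.0286] 9602
lid up in world [-0.0307  0.024   0.9992]
x range -0.0493 0.0493 z max 0.0571
ear pts mean (x,z) [0.00014405 0.05558951] 119
[0.5565 0.1458 0.1007] [[0.371, 0.017, -0.929], [0.929, -0.011, 0.37], [-0.004, -1.0, -0.02]] [ 0.2  0.4 -0.2] [ 0.02 -0.2  -0.02] 14.85 0.19306769658271286
```

View pics/w5.png

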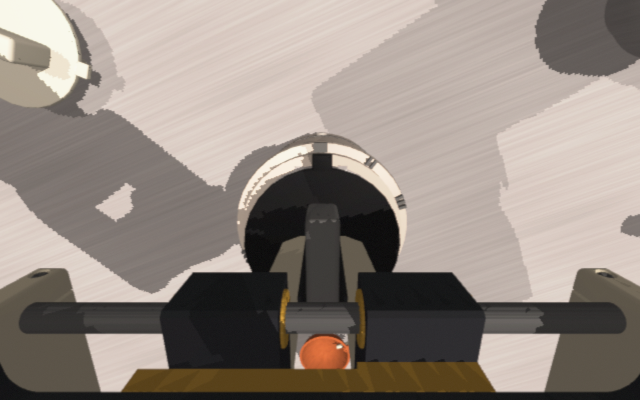

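The ear at (321,158) is over the slot. The paired ribs are at (370,160) and the triple ribs at (400,200), both clockwise of it. I'll lower into the slots gently.

Request:
move_arm(
  rows=[
    {"slide":[0,0.3,0],"spin":0},
    {"slide":[0,0.3,0],"spin":0},
    {"slide":[0,0.2,0],"spin":0},
    {"slide":[0,0,0],"spin":0},
  ],
)

```text
t: 15.3
position: [0.5575, 0.1459, 0.0933]
ee_rot: [[0.371, 0.019, -0.929], [0.929, -0.011, 0.37], [-0.003, -1.0, -0.022]]
force: [-0.3, -0.7, -1.8]
width: 0.189
```

Request:
move_arm(
  rows=[
    {"slide":[-0.1,0.2,0.1],"spin":0},
    {"slide":[0,0.2,0],"spin":0},
    {"slide":[0,0,0],"spin":0},
  ],
)

```text
t: 15.6
position: [0.5563, 0.1452, 0.0895]
ee_rot: [[0.371, 0.02, -0.929], [0.929, -0.011, 0.37], [-0.003, -1.0, -0.022]]
force: [-1.2, -0.8, 1.0]
width: 0.189
```

Request:
move_arm(
  rows=[
    {"slide":[0,0.2,0],"spin":0},
    {"slide":[0,0,0],"spin":0},
  ],
)

```text
t: 15.8
position: [0.557, 0.145, 0.0885]
ee_rot: [[0.37, 0.021, -0.929], [0.929, -0.011, 0.37], [-0.002, -1.0, -0.024]]
force: [-1.2, -0.0, -0.3]
width: 0.188
```

Request:
move_arm(
  rows=[
    {"slide":[0,0.2,0],"spin":0},
    {"slide":[0,0,0],"spin":0},
  ],
)

```text
t: 16.0
position: [0.5577, 0.1449, 0.0877]
ee_rot: [[0.37, 0.023, -0.929], [0.929, -0.011, 0.37], [-0.002, -1.0, -0.025]]
force: [-0.0, -0.0, -0.3]
width: 0.19
```

I'll open the fingers slightly so the lid settles flush, and check it.

Request:
move_arm(
  rows=[
    {"slide":[0,0,0],"spin":0},
    {"slide":[0,0,0],"spin":0},
    {"slide":[0,0,0],"spin":0},
    {"slide":[0,0,0],"spin":0},
    {"slide":[0,0,0],"spin":0},
  ],
  grip=0.3,
)

```text
t: 16.5
position: [0.5579, 0.1451, 0.0872]
ee_rot: [[0.37, 0.023, -0.929], [0.929, -0.011, 0.37], [-0.001, -1.0, -0.026]]
force: [0.3, 0.1, 0.2]
width: 0.347
```

```bash
python3 lid.py w6
```

```text
flange plane in tool: dy/dx,dy/dz,y0 [-0.0022 -0.0247 -0.029 ] 10271
lid up in world [-1.1e-03 -4.0e-04  1.0e+00]
x range -0.0493 0.0491 z max 0.058
ear pts mean (x,z) [2.99123432e-05 5.60756173e-02] 147
[0.5579 0.1451 0.0872] [[0.37, 0.023, -0.929], [0.929, -0.011, 0.37], [-0.001, -1.0, -0.026]] [0.3 0.1 0.2] [ 0.01 -0.13 -0.03] 16.5 0.34724644978005353
```

The lid now lies level, up (-0.001, 0, 1), with its flange top at 116 mm, so it is seated. Regrip, then start the twist.

Request:
move_arm(
  rows=[
    {"slide":[0,0,0],"spin":0},
    {"slide":[0,0,0],"spin":0},
    {"slide":[0,0,0],"spin":0},
    {"slide":[0,0,0],"spin":0},
    {"slide":[0,0,0],"spin":0},
    {"slide":[0,0,0],"spin":0},
  ],
  grip=1,
  grip_force=30,
)

```text
t: 17.15
position: [0.5579, 0.1451, 0.0872]
ee_rot: [[0.37, 0.023, -0.929], [0.929, -0.011, 0.37], [-0.001, -1.0, -0.025]]
force: [-0.0, -0.5, 0.1]
width: 0.192
```

Request:
move_arm(
  rows=[
    {"slide":[0,0,0],"spin":0.06},
    {"slide":[0,0,0],"spin":0.06},
    {"slide":[0,0,0],"spin":0.06},
    {"slide":[0,0,0],"spin":0},
  ],
)

```text
t: 17.55
position: [0.558, 0.1447, 0.0873]
ee_rot: [[0.535, 0.023, -0.844], [0.845, -0.012, 0.535], [0.003, -1.0, -0.026]]
force: [0.4, -0.2, 0.0]
width: 0.189
```

Request:
move_arm(
  rows=[
    {"slide":[0,0,0],"spin":0.06},
    {"slide":[0,0,0],"spin":0.06},
    {"slide":[0,0,0],"spin":0.06},
    {"slide":[0,0,0],"spin":0.06},
    {"slide":[0,0,0],"spin":0.06},
    {"slide":[0,0,0],"spin":0},
    {"slide":[0,0,0],"spin":0},
  ],
)

```text
t: 18.25
position: [0.5587, 0.1441, 0.0877]
ee_rot: [[0.758, 0.025, -0.651], [0.652, -0.013, 0.758], [0.01, -1.0, -0.026]]
force: [0.3, 0.9, -0.4]
width: 0.187
```

```bash
python3 lid.py w7
```

```text
flange plane in tool: dy/dx,dy/dz,y0 [-0.0003 -0.0242 -0.029 ] 9776
lid up in world [-0.0092 -0.0057  0.9999]
x range -0.0485 0.05 z max 0.0583
ear pts mean (x,z) [0.00031452 0.05624692] 155
[0.5587 0.1441 0.0877] [[0.758, 0.025, -0.651], [0.652, -0.013, 0.758], [0.01, -1.0, -0.026]] [ 0.3  0.9 -0.4] [-0.03 -0.07 -0.01] 18.25 0.18659421006377566
```

Request:
move_arm(
  rows=[
    {"slide":[-0.05,0.05,0.2],"spin":0.06},
    {"slide":[0,0,0],"spin":0.055},
    {"slide":[0,0,0],"spin":0},
    {"slide":[0,0,0],"spin":0},
  ],
)

```text
t: 18.7
position: [0.5584, 0.1439, 0.0879]
ee_rot: [[0.825, 0.028, -0.564], [0.565, -0.015, 0.825], [0.015, -0.999, -0.028]]
force: [0.6, -0.1, 0.1]
width: 0.194
```

```bash
python3 lid.py w8; python3 - <<'E'
import pickle,cv2
im=pickle.load(open("pics/w8.pkl","rb"))[2]
cv2.imwrite("pics/w8c.png",cv2.resize(im[120:280,225:425],(750,600),interpolation=2))
E
```

```text
flange plane in tool: dy/dx,dy/dz,y0 [-0.0002 -0.0249 -0.029 ] 9793
lid up in world [-0.014  -0.0056  0.9999]
x range -0.0487 0.0501 z max 0.0584
ear pts mean (x,z) [0.00037314 0.05628685] 156
[0.5584 0.1439 0.0879] [[0.825, 0.028, -0.564], [0.565, -0.015, 0.825], [0.015, -0.999, -0.028]] [ 0.6 -0.1  0.1] [-0.1  -0.13  0.01] 18.7 0.19352952179215135
```

View pics/w8c.png

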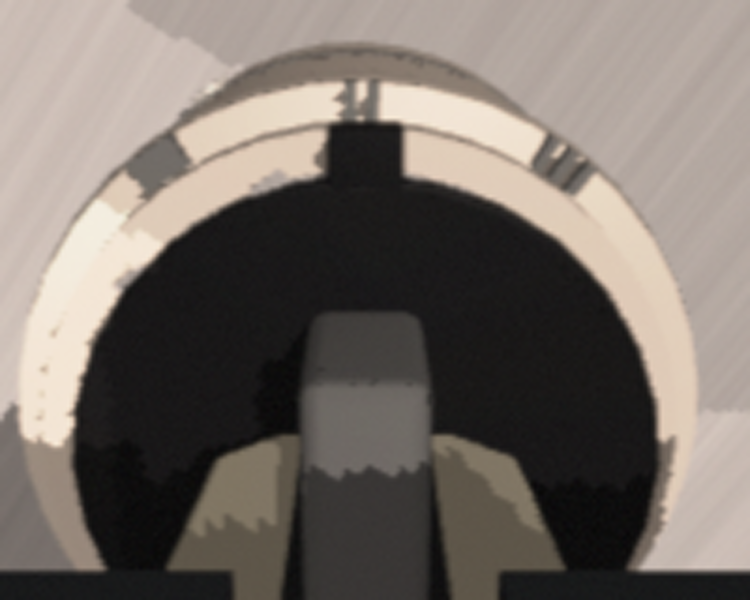

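The ear at (366,150) points at the paired ribs at (361,100), within about 0.5°. The broad rib is behind at (160,165) and the lock ribs are ahead at (560,160). Lid tilt is about 0.9°, so I'll give a slight press and centring nudge to improve the seating.

Request:
move_arm(
  rows=[
    {"slide":[-0.1,0.1,0.2],"spin":0},
    {"slide":[0,0,0],"spin":0},
    {"slide":[0,0,0],"spin":0},
  ],
)

```text
t: 19.05
position: [0.5585, 0.1441, 0.0881]
ee_rot: [[0.823, 0.033, -0.568], [0.568, -0.017, 0.823], [0.017, -0.999, -0.032]]
force: [1.1, -2.4, 0.3]
width: 0.192
```

```bash
python3 lid.py w9
```

```text
flange plane in tool: dy/dx,dy/dz,y0 [-0.0006 -0.0239 -0.029 ] 9792
lid up in world [-0.0196 -0.0034  0.9998]
x range -0.0486 0.0499 z max 0.0584
ear pts mean (x,z) [0.00018708 0.05626069] 157
[0.5585 0.1441 0.0881] [[0.823, 0.033, -0.568], [0.568, -0.017, 0.823], [0.017, -0.999, -0.032]] [ 1.1 -2.4  0.3] [-0.46 -0.25  0.05] 19.05 0.19211885435923887
```

The press made the tilt worse (1.1°), because the lid was already in contact. I'll reverse that nudge and unload.

Request:
move_arm(
  rows=[
    {"slide":[0.1,-0.1,-0.2],"spin":0},
    {"slide":[0,0,0],"spin":0},
    {"slide":[0,0,0],"spin":0},
  ],
)

```text
t: 19.4
position: [0.5599, 0.1439, 0.0887]
ee_rot: [[0.822, 0.031, -0.568], [0.569, -0.015, 0.822], [0.017, -0.999, -0.03]]
force: [1.4, -1.1, -0.5]
width: 0.192
```

```bash
python3 lid.py w10
```

```text
flange plane in tool: dy/dx,dy/dz,y0 [-0.0012 -0.0245 -0.029 ] 9787
lid up in world [-0.0184 -0.0056  0.9998]
x range -0.0486 0.0498 z max 0.0584
ear pts mean (x,z) [0.0002478  0.05622841] 159
[0.5599 0.1439 0.0887] [[0.822, 0.031, -0.568], [0.569, -0.015, 0.822], [0.017, -0.999, -0.03]] [ 1.4 -1.1 -0.5] [-0.13 -0.24 -0.01] 19.4 0.19177142465215594
```

The tilt stays at about 1.1° and the lid sits off centre. There is plenty of time, so I'll rewind to the slots, let it settle level, re-centre, regrip and twist again with the load off.

Request:
move_arm(
  rows=[
    {"slide":[0,0,0],"spin":-0.06},
    {"slide":[0,0,0],"spin":-0.06},
    {"slide":[0,0,0],"spin":-0.06},
    {"slide":[0,0,0],"spin":-0.06},
    {"slide":[0,0,0],"spin":-0.06},
    {"slide":[0,0,0],"spin":-0.06},
    {"slide":[0,0,0],"spin":-0.06},
    {"slide":[0,0,0],"spin":-0.06},
    {"slide":[0,0,0],"spin":-0.06},
    {"slide":[0,0,0],"spin":-0.04},
    {"slide":[0,0,0],"spin":0},
  ],
)

```text
t: 20.55
position: [0.5591, 0.1452, 0.0879]
ee_rot: [[0.354, 0.03, -0.935], [0.935, -0.013, 0.354], [-0.002, -0.999, -0.032]]
force: [0.0, 0.6, -1.1]
width: 0.189
```

Request:
move_arm(
  rows=[
    {"slide":[0,0,0],"spin":0},
    {"slide":[0,0,0],"spin":0},
    {"slide":[0,0,0],"spin":0},
    {"slide":[0,0,0],"spin":0},
    {"slide":[0,0,0],"spin":0},
    {"slide":[0,0,0],"spin":0},
  ],
  grip=0.2,
)

```text
t: 21.15
position: [0.5592, 0.1454, 0.0882]
ee_rot: [[0.357, 0.03, -0.933], [0.934, -0.013, 0.357], [-0.002, -0.999, -0.033]]
force: [-0.7, 0.2, -0.6]
width: 0.397
```

```bash
python3 lid.py w11
```

```text
flange plane in tool: dy/dx,dy/dz,y0 [-0.0023 -0.0322 -0.0281] 10502
lid up in world [-8.e-04 -5.e-04  1.e+00]
x range -0.049 0.0495 z max 0.0583
ear pts mean (x,z) [2.12691886e-05 5.60902267e-02] 152
[0.5592 0.1454 0.0882] [[0.357, 0.03, -0.933], [0.934, -0.013, 0.357], [-0.002, -0.999, -0.033]] [-0.7  0.2 -0.6] [ 0.04 -0.14  0.  ] 21.15 0.396977374168562
```

The lid is level again (up = z, flange top 116.3 mm). With the fingers free, I'll dither to see whether the tool tilt comes down.

Request:
move_arm(
  rows=[
    {"slide":[0,-0.03,0],"spin":0.05},
    {"slide":[0,-0.03,0],"spin":-0.05},
    {"slide":[0,-0.03,0],"spin":0.05},
    {"slide":[0,-0.03,0],"spin":-0.05},
    {"slide":[0,-0.03,0],"spin":0.05},
    {"slide":[0,-0.03,0],"spin":-0.05},
    {"slide":[0,-0.03,0],"spin":0.05},
    {"slide":[0,-0.03,0],"spin":-0.05},
    {"slide":[0,-0.03,0],"spin":0.05},
    {"slide":[0,-0.03,0],"spin":-0.05},
    {"slide":[0,-0.03,0],"spin":0},
  ],
)

```text
t: 22.3
position: [0.5591, 0.1454, 0.0916]
ee_rot: [[0.359, 0.03, -0.933], [0.933, -0.013, 0.359], [-0.001, -0.999, -0.033]]
force: [-0.4, 0.2, -0.5]
width: 0.399
```

Dithering has no effect. Pushing the gripped lid against the collar wall changed the tilt earlier, at about 2 N, so I'll regrip and push the other way (tool -z).

Request:
move_arm(
  rows=[
    {"slide":[0,0.3,0],"spin":0},
    {"slide":[0,0,0],"spin":0},
    {"slide":[0,0,0],"spin":0},
    {"slide":[0,0,0],"spin":0},
    {"slide":[0,0,0],"spin":0},
    {"slide":[0,0,0],"spin":0},
    {"slide":[0,0,0],"spin":0},
  ],
  grip=1,
)

```text
t: 23.0
position: [0.5592, 0.1454, 0.0883]
ee_rot: [[0.362, 0.03, -0.932], [0.932, -0.013, 0.362], [-0.001, -0.999, -0.033]]
force: [0.3, 0.2, 0.1]
width: 0.189
```

Request:
move_arm(
  rows=[
    {"slide":[0,0,-0.3],"spin":0},
    {"slide":[0,0,-0.3],"spin":0},
    {"slide":[0,0,-0.3],"spin":0},
    {"slide":[0,0,0],"spin":0},
  ],
)

```text
t: 23.4
position: [0.5592, 0.1453, 0.0892]
ee_rot: [[0.362, 0.011, -0.932], [0.932, -0.01, 0.362], [-0.005, -1.0, -0.014]]
force: [0.9, 0.5, -0.1]
width: 0.198
```

That works: the tilt fell from 1.9° to 0.85°. Two more.

Request:
move_arm(
  rows=[
    {"slide":[0,0.1,-0.3],"spin":0},
    {"slide":[0,0,-0.3],"spin":0},
    {"slide":[0,0,0],"spin":0},
  ],
)

```text
t: 23.7
position: [0.5595, 0.1452, 0.0892]
ee_rot: [[0.361, -0.001, -0.932], [0.932, -0.007, 0.361], [-0.007, -1.0, -0.002]]
force: [0.7, -0.2, -0.5]
width: 0.191
```

The tool is now vertical to within 0.4°. Release so the lid settles, then regrip and check.

Request:
move_arm(
  rows=[
    {"slide":[0,0,0],"spin":0},
    {"slide":[0,0,0],"spin":0},
    {"slide":[0,0,0],"spin":0},
    {"slide":[0,0.1,0.1],"spin":0},
  ],
  grip=0.3,
)

```text
t: 24.1
position: [0.5597, 0.145, 0.0881]
ee_rot: [[0.362, 0.001, -0.932], [0.932, -0.008, 0.362], [-0.007, -1.0, -0.004]]
force: [0.2, -0.1, -0.4]
width: 0.349
```

```bash
python3 lid.py w12
```

```text
flange plane in tool: dy/dx,dy/dz,y0 [-0.0075 -0.0036 -0.0282] 10421
lid up in world [-3.e-04 -6.e-04  1.e+00]
x range -0.0488 0.0492 z max 0.059
ear pts mean (x,z) [0.00031118 0.05656137] 172
[0.5597 0.145  0.0881] [[0.362, 0.001, -0.932], [0.932, -0.008, 0.362], [-0.007, -1.0, -0.004]] [ 0.2 -0.1 -0.4] [ 0.02 -0.13 -0.01] 24.1 0.3489740065538513
```

Request:
move_arm(
  rows=[
    {"slide":[0,0,0],"spin":0},
    {"slide":[0,0,0],"spin":0},
    {"slide":[0,0,0],"spin":0},
    {"slide":[0,0,0],"spin":0},
    {"slide":[0,0,0],"spin":0},
  ],
  grip=1,
)

```text
t: 24.65
position: [0.5593, 0.145, 0.0877]
ee_rot: [[0.362, 0.0, -0.932], [0.932, -0.008, 0.362], [-0.007, -1.0, -0.003]]
force: [-1.2, -0.8, 0.4]
width: 0.195
```

Request:
move_arm(
  rows=[
    {"slide":[0,0,0.15],"spin":0},
    {"slide":[0,0,0],"spin":0},
  ],
)

```text
t: 24.85
position: [0.558, 0.1456, 0.0877]
ee_rot: [[0.362, 0.001, -0.932], [0.932, -0.008, 0.362], [-0.007, -1.0, -0.003]]
force: [-0.7, -0.1, 0.3]
width: 0.188
```

The lid is level and slides freely. Twist again.

Request:
move_arm(
  rows=[
    {"slide":[0,0,0.1],"spin":0.06},
    {"slide":[0,0,0],"spin":0.06},
    {"slide":[0,0,0],"spin":0.06},
    {"slide":[0,0,0],"spin":0.06},
    {"slide":[0,0,0],"spin":0.06},
    {"slide":[0,0,0],"spin":0.06},
    {"slide":[0,0,0],"spin":0.06},
    {"slide":[0,0,0],"spin":0},
  ],
)

```text
t: 25.65
position: [0.5552, 0.1454, 0.0878]
ee_rot: [[0.721, -0.003, -0.693], [0.693, -0.009, 0.721], [-0.009, -1.0, -0.005]]
force: [0.4, -0.2, -0.9]
width: 0.194
```

Request:
move_arm(
  rows=[
    {"slide":[0,0,0],"spin":0.06},
    {"slide":[0,0,0],"spin":0.06},
    {"slide":[0,0,0],"spin":0.05},
    {"slide":[0,0,0],"spin":0},
    {"slide":[0,0,0],"spin":0},
  ],
)

```text
t: 26.15
position: [0.5552, 0.1455, 0.0878]
ee_rot: [[0.825, -0.003, -0.565], [0.565, -0.009, 0.825], [-0.008, -1.0, -0.006]]
force: [0.4, -1.3, 0.0]
width: 0.193
```

```bash
python3 lid.py w13; python3 - <<'E'
import pickle,cv2
im=pickle.load(open("pics/w13.pkl","rb"))[2]
cv2.imwrite("pics/w13c.png",cv2.resize(im[120:280,225:425],(750,600),interpolation=2))
E
```

```text
flange plane in tool: dy/dx,dy/dz,y0 [-0.0034 -0.0028 -0.0287] 9889
lid up in world [0.0016 0.0052 1.    ]
x range -0.0488 0.0501 z max 0.0591
ear pts mean (x,z) [0.00046587 0.05645351] 170
[0.5552 0.1455 0.0878] [[0.825, -0.003, -0.565], [0.565, -0.009, 0.825], [-0.008, -1.0, -0.006]] [ 0.4 -1.3  0. ] [-0.03 -0.22  0.04] 26.15 0.19255487434870383
```

View pics/w13c.png

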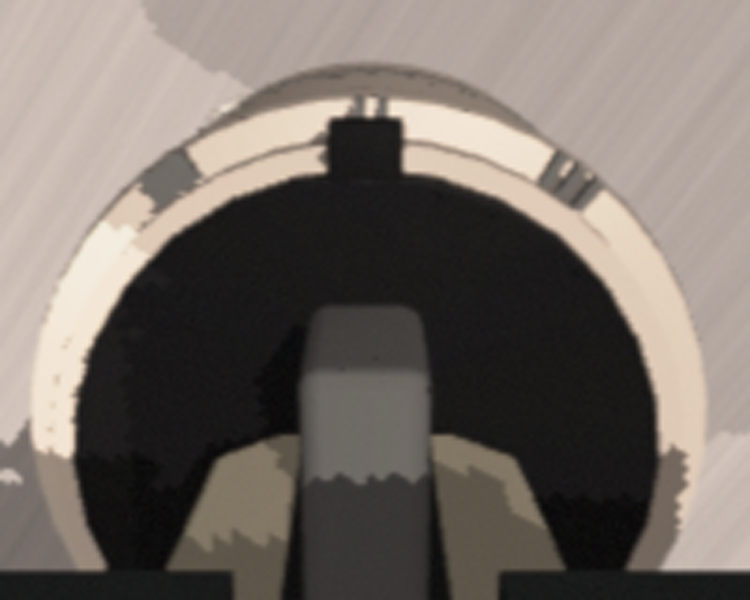

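The ear at (366,150) is right at the paired ribs at (370,105), with the flange centred and level. The lid has turned about 34.5° and is held. I'll hand it in.

```bash
python3 -c "
from cell import bot
s=bot.state();print(s['t'],s['position'],s['width'],s['force']);print(bot.sign_off())"
```

```text
26.2 [0.55513384 0.14548022 0.08776939] 0.1915176286372329 [ 0.14410533 -0.13321322 -0.22107875]
the job is handed in; nothing more can be done
None
```

The black lid is on the grinder, turned clockwise to the pulse mark, and I handed in at 26.2 s with the gripper still holding it there at 30 N.

**Last checks**
- **Turn:** about 34.5°, with the lid's ear at the paired ribs, within about 0.5°. It never went near the lock.
- **Seating:** the lid is level to about 0.3°. Its origin reads 87.8 mm above the surface, against 88 mm expected.
- **Grip and force:** the grip opening is 17.8 mm on the 18 mm bar. Wrist force was below 3 N in every reading.
- **Other things:** I did not touch the diyas, lota, tray or white look-alikes. I took no final overview picture to confirm it.

**What disagreed or failed on the way**
- **First grasp:** it closed above the bar, because the finger tips end about 37 mm short of the reported TCP. I corrected for that and gripped it on the second try.
- **First twist:** it reached the mark, but the lid was tilted about 1° because the tool itself had drifted out of vertical. I turned it back to the slots and let it settle flush. I then straightened the tool by pushing it lightly against the collar, and twisted it again.

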